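Tidy the rapid-test reading area

ROBOT

A 7-joint arm with a two-finger parallel gripper is mounted at the origin on the work surface. World frame = base frame: x ahead of the robot, y to its left, z up, the work surface at z = 0. Lengths are in m, angles in degrees, forces in N, time in s.
With the tool pointing down it reaches from about 0.425 to 0.875 m from the base axis. Payload 4.7 kg.
Tool frame: the origin (TCP) lies midway between the tips of the shut fingers; the grasp point (between the pads) lies 19 mm behind it; z points along the fingers, y is the line along which they close (so a half turn about z gives the same grasp; the last joint's range is limited). The gripper opens to 87 mm and grips with 3 to 60 N. Pads are 19 mm wide; open, the fingers measure 117 mm over their backs; the gripper's body (75 mm by 190 mm) begins 51 mm behind the grasp point.
Start: joints at [-71.328, 18.392, -4.016, 83.108, 1.295, 78.541, -3.26], TCP at [0.199, 0.619, 0.223] pointing down, gripper open.
Joint ranges: [-163.93, 163.93], [-17.29, 119.83], [-79.2, 71.16], [3.27, 140.29], [-89.18, 269.18], [5.43, 117.66], [-154.24, 154.24]. Speed limits (degrees/s): [147.25, 147.25, 180, 180, 180, 180, 180].

INTERFACE

Orientations are given as [roll, pitch, yaw] about the fixed x, y, z axes, in that order (R = Rz(yaw) Ry(pitch) Rx(roll)).
In Python, from cell import env gives the robot as it stands.
- The arm moves only by the tool step_arm, never from a script. Its argument "moves" is a list of rows, each an object with "dp": the shift along the tool's x, y, z in mm, a list of three; "dr": the turn, a rotation vector about the tool's x, y, z in rad, a list of three; "fingers": the closure, from 0 (fully open) to 1 (shut). In form: [{"dp": [dx, dy, dz], "dr": [ax, ay, az], "fingers": fingers}, ...]. A call has exactly 5 rows; each row shifts and turns the commanded pose from where the row before left it, along the tool's axes as they then stand; what a row does not reach is not made up. A row lasts 1/8 s, in which the tool goes at most 62.5 mm and 10.7 degrees, less where a joint would pass 70% of its speed; a pose out of reach is approached as far as the arm can. A call with a gripper value outside its range is refused whole. The fingers move at their own pace and stop on an object; "squeeze" is the grip in N (left out, the last holds). Time passes only in rows, so rows that do not move let the fingers close, or fill a call up. It gives the time, the measured TCP pose, the force, the opening and the grip force at its end, in the units of the state.
- env.get_obs(): the state, without advancing time (a new reading comes with each control period).
- env.read_camera(name): name is "side" or "top" or "wrist"; returns the picture (384x512x3 uint8, red, green, blue); there is no depth.
- env.camera_model(name): a dict with "fx", "fy", "cx", "cy" (pixels), "k1" (the pictures are not rectified: a ray, as slopes to the right and down, at radius r is drawn at 1 + k1 r^2 times it, then the intrinsics apply), "R" (3x3) and "t" (3): a world point X has camera coordinates R X + t. Camera axes: x right, y down, z forward; pixel columns grow to the right and rows downward; lengths in m; the calibration is good to about 2 mm. A picture is of the moment at which its call begins: read the wrist's pose just before it. camera_model takes no time and is no camera call; for the wrist camera it gives the pose at the moment of the call.
- env.sign_off(): hands the job in; it is judged then, once.
The state is a dict: "time_s": time; "qpos": joint angles; "joint_velocities": joint speeds; "effort": joint torques, N m; "tool_pos": TCP position; "tool_rot": TCP orientation; "force": force on the tool from outside, world axes, zero at the start; "wrist_torque": the same for the moment, N m; "grip_width": finger opening in m; "grasp_force": force on a finger pad.
Only numpy, scipy, OpenCV 4.12 (cv2) and the standard library are available. Lean on these libraries where they do the work, as an engineer would, in place of code of your own. Each camera call takes 0.05 s, during which the arm holds its last target. There are 200 camera calls.

TASK

Tidy up the red-bordered reading area after a batch of rapid tests: lay both flat test cassettes face up in the shallow rectangular steel tray, each flat on its floor and not on top of the other, stand the two small dropper bottles upright in the grey rack, one in each of its two square bays, and stand the lidded specimen cup upright inside the round steel dish. Let everything rest released, and leave the glass beaker standing where it is; nothing else needs moving.

Things in the scene. Friction and masses are not known exactly. Their poses are not given: they have to be found in the camera images.
- cassette_a: flat white rapid-test cassette, 70 long (own x) by 22 wide (own y) by 7 mm thick, 15 g, with a small reading window and a round sample well on its upper face. Loose, lying face up in the reading area, its length within 0.5 rad of world x. Origin: centre of its underside; z up out of its face. The two cassettes are interchangeable.
- cassette_b: flat white rapid-test cassette, 70 long (own x) by 22 wide (own y) by 7 mm thick, 15 g, with a small reading window and a round sample well on its upper face. Loose, lying face up in the reading area, its length within 0.5 rad of world x. Origin: centre of its underside; z up out of its face. The two cassettes are interchangeable.
- bottle_a: small white dropper bottle, standing: round body 28 mm in diameter and 46 mm tall (the part to grip), tapering neck, then a black cap 17 mm in diameter, 66 mm tall in all, 30 g. Loose, upright. Origin: centre of its underside; z up along its axis. The two bottles are interchangeable.
- bottle_b: small white dropper bottle, standing: round body 28 mm in diameter and 46 mm tall (the part to grip), tapering neck, then a black cap 17 mm in diameter, 66 mm tall in all, 30 g. Loose, upright. Origin: centre of its underside; z up along its axis. The two bottles are interchangeable.
- cup: lidded specimen cup, standing: pale round body 44 mm in diameter and 50 mm tall, with a white ribbed screw lid 51 mm in diameter and 14 mm tall on top (grip the lid), 64 mm tall in all, 60 g; the lid does not come off. Loose, upright. Origin: centre of its underside; z up along its axis.
- tray: shallow rectangular open steel tray, fixed to the table: outside 126 (own x) by 186 (own y) by 12 mm high, walls and floor 3 mm thick, so the inside is 120 by 180 mm. Origin: centre of its underside; z up; yaw within 0.25 rad of the world's axes.
- rack: low grey plastic rack with two open square bays side by side along its own y, fixed to the table: outside 64 (own x) by 123 (own y) by 22 mm high; each bay is 54 by 54 mm inside, centred 29.5 mm to either side of the origin along own y, with walls and floor 5 mm thick. Origin: centre of its underside; z up; yaw within 0.25 rad of the world's axes.
- dish: round open steel dish, fixed to the table: outside 82 mm in diameter and 14 mm high, wall 4 mm and floor 4 mm thick, so the inside is 74 mm across. Origin: centre of its underside; z up.
- beaker: empty clear glass beaker among the things in the reading area, 50 mm in diameter and 66 mm tall, 60 g, loose; it must be left where it stands. Origin: centre of its underside; z up.
Things that resemble listed ones, but are neither listed nor needed, are in the scene too. Leave any blue, purple or turquoise look-alike of the bottle_a alone.

How it is judged (in metres and radians):
At the end, for the whole second after the job is handed in: Both cassettes lie face up, flat on the tray's floor, neither on the other; one bottle stands on the floor of each rack bay; the cup stands on the dish's floor; all upright or flat within 0.1 rad, released and at rest; the beaker is upright, within 30 mm of its start (x of cassette_a in the frame of tray between -0.055 and 0.055 m and y of cassette_a in the frame of tray between -0.085 and 0.085 m and z of cassette_a in the frame of tray between 0.001 and 0.0065 m and angle between each of cassette_a, cassette_b, cup's own z axis and vertical below 0.1 rad and x of cassette_b in the frame of tray between -0.055 and 0.055 m and y of cassette_b in the frame of tray between -0.085 and 0.085 m and z of cassette_b in the frame of tray between 0.001 and 0.0065 m and (((x of bottle_a in the frame of rack between -0.016 and 0.016 m and y of bottle_a in the frame of rack between 0.013 and 0.046 m and z of bottle_a in the frame of rack between 0.001 and 0.009 m and angle between bottle_a's own z axis and vertical below 0.1 rad) and (x of bottle_b in the frame of rack between -0.016 and 0.016 m and y of bottle_b in the frame of rack between -0.046 and -0.013 m and z of bottle_b in the frame of rack between 0.001 and 0.009 m and angle between bottle_b's own z axis and vertical below 0.1 rad)) or ((x of bottle_a in the frame of rack between -0.016 and 0.016 m and y of bottle_a in the frame of rack between -0.046 and -0.013 m and z of bottle_a in the frame of rack between 0.001 and 0.009 m and angle between bottle_a's own z axis and vertical below 0.1 rad) and (x of bottle_b in the frame of rack between -0.016 and 0.016 m and y of bottle_b in the frame of rack between 0.013 and 0.046 m and z of bottle_b in the frame of rack between 0.001 and 0.009 m and angle between bottle_b's own z axis and vertical below 0.1 rad))) and x of cup in the frame of dish between -0.018 and 0.018 m and y of cup in the frame of dish between -0.018 and 0.018 m and z of cup in the frame of dish between 0.001 and 0.009 m and linear speed of each of cassette_a, cassette_b, bottle_a, bottle_b, cup below 0.02 m/s and angular speed of each of cassette_a, cassette_b, bottle_a, bottle_b, cup below 0.2 rad/s and distance of beaker from where it was at the start of the episode below 0.03 m and angle between beaker's own z axis and vertical below 0.2 rad); the robot touches nothing.
It fails at once if the glass beaker is pushed more than 30 mm or tipped (distance of beaker from where it was at the start of the episode above 0.03 m or angle between beaker's own z axis and vertical above 0.3 rad).
It also fails if it takes over 120 s, if anything falls off the work surface, if the arm or the gripper's body presses on something with over 40 N, if the wrist force passes 120 N, or if a joint passes its speed limit or range.

## Working session

There is one attempt and no reset: what is moved stays moved. The work goes in short steps, Python scripts to look and compute and a tool call to move; the robot and the scene stay as the last step left them, time stands still between calls to the robot, and variables do not carry over. Pictures are saved under pics/ and viewed, at most 14 in all, crops included, and the job is handed in when it is done.

Besides the shell and the picture viewer there is one more tool, called as name(argument=value, ...) on one line, values as JSON. step_arm: Moves the arm, as the interface text tells. Its arguments: {"type":"object","properties":{"moves":{"type":"array","items":{"type":"object","properties":{"dp":{"type":"array","items":{"type":"number"}},"dr":{"type":"array","items":{"type":"number"}},"fingers":{"type":"number"}}}},"squeeze":{"type":"number"}},"required":["moves"]}

```bash
mkdir -p pics; ls
python3 - <<'E'
from cell import env
import cv2
for n in ("top","side"):
    im=env.read_camera(n); cv2.imwrite(f"pics/{n}0.png",im[:,:,::-1]); m=env.camera_model(n); print(n,m)
o=env.get_obs(); print(o)
E
```

```text
pics
top {'fx': 489.6674308968811, 'fy': 489.6674308968811, 'cx': 255.38904843000796, 'cy': 197.26742334800022, 'k1': -0.009206347693204674, 'R': array([[ 0.01809248, -0.99947963,  0.02670459],
       [-0.99626993, -0.02027541, -0.08387566],
       [ 0.08437346, -0.02508746, -0.99611834]]), 't': array([-0.02474611,  0.49973288,  1.23587976])}
side {'fx': 439.4841170453477, 'fy': 439.4841170453477, 'cx': 251.8965148999708, 'cy': 197.75336140230408, 'k1': -0.020440422341094812, 'R': array([[ 0.95901986, -0.2826639 ,  0.01954565],
       [-0.17965923, -0.65998839, -0.72947781],
       [ 0.21909695,  0.69607215, -0.68372515]]), 't': array([-0.46905789,  0.10109096,  0.90210425])}
{'time_s': 0.1, 'qpos': array([-71.32714923,  18.43528544,  -4.01726815,  83.16747878,
         1.29676662,  78.53962482,  -3.25980777]), 'joint_velocities': array([ 0.02336898, -0.09839564,  0.02739167, -0.10697532,  0.11228798,
        0.06202228,  0.04242861]), 'effort': array([-1.72221467e-04, -4.92571449e+01, -4.06008130e-01, -3.13396990e+01,
       -6.41762861e-02,  3.94692470e-02,  8.07478978e-05]), 'tool_pos': array([0.19929441, 0.61818504, 0.22156955]), 'tool_rot': array([-1.79902946e+02,  6.54060821e-03,  1.62138932e+02]), 'force': array([ 0.20795069, -0.14339305, -0.69513493]), 'wrist_torque': array([0.03955527, 0.01259956, 0.01450536]), 'grasp_force': 0.0, 'grip_width': 0.08747199965832879}
```

View pics/top0.png

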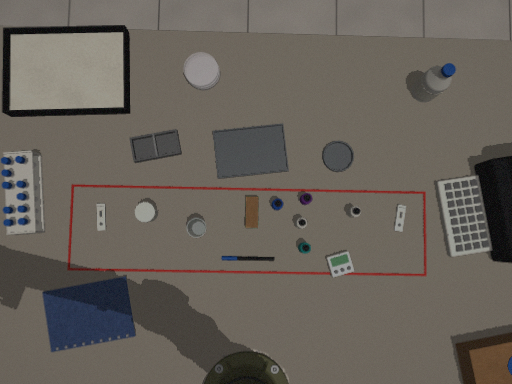

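View pics/side0.png

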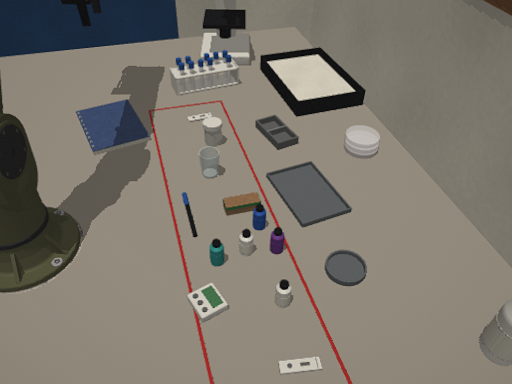

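Top view shows the rack at about (156,146), tray (250,151) and dish (338,156). Cassettes are at (101,217) and (400,218), the cup at (145,212) and the beaker at (197,227). The white bottles are at (301,222) and (355,211). The coloured look-alikes are at (278,204), (306,198) and (304,247). The side view agrees: caps at (246,234) and (284,285), cup lid at (213,125).

```bash
cat > h.py <<'E'
import numpy as np, cv2
def ray(m,p):
    # pixel -> (camera centre, world direction)
    K=np.array([[m['fx'],0,m['cx']],[0,m['fy'],m['cy']],[0,0,1.]])
    u=cv2.undistortPoints(np.array([[p]],float),K,np.array([m['k1'],0,0,0.]))[0,0]
    R=np.array(m['R']); return -R.T@np.array(m['t']), R.T@np.array([u[0],u[1],1.])
def plane(m,p,z):
    c,d=ray(m,p); return c+d*(z-c[2])/d[2]
def tri(m1,p1,m2,p2):
    c1,d1=ray(m1,p1); c2,d2=ray(m2,p2)
    s=np.linalg.lstsq(np.c_[d1,-d2],c2-c1,rcond=None)[0]
    a,b=c1+s[0]*d1,c2+s[1]*d2; return (a+b)/2,np.linalg.norm(a-b)
def blobs(im,lo,hi,amin=20,roi=None):
    # contours of an HSV range inside roi (x0,y0,x1,y1)
    x0,y0,x1,y1=roi or (0,0,512,384)
    h=cv2.cvtColor(im[y0:y1,x0:x1],cv2.COLOR_RGB2HSV)
    cs,_=cv2.findContours(cv2.inRange(h,lo,hi),cv2.RETR_EXTERNAL,cv2.CHAIN_APPROX_NONE,offset=(x0,y0))
    return sorted([c for c in cs if cv2.contourArea(c)>=amin],key=cv2.contourArea,reverse=True)
def rectworld(m,c,z):
    # min-area rectangle of a contour projected to plane z: centre, sizes, direction of the long side (deg)
    w=np.array([plane(m,p[0],z)[:2] for p in c])
    (cx,cy),s,a=cv2.minAreaRect((w*1000).astype(np.float32))
    if s[0]<s[1]: s=s[::-1]; a+=90
    return np.round([cx,cy,s[0],s[1],(a+90)%180-90],1)
E
python3 - <<'E'
from h import *
from cell import env
T=cv2.imread('pics/top0.png')[:,:,::-1].copy(); S=cv2.imread('pics/side0.png')[:,:,::-1].copy()
mt,ms=env.camera_model('top'),env.camera_model('side')
for n,roi,z,lo,hi in [('rack',(120,120,190,170),.022,(0,0,0),(180,255,85)),('tray',(205,115,295,185),.012,(0,0,0),(180,255,90)),('dish',(315,135,360,178),.014,(0,0,0),(180,255,90)),
  ('casL',(85,198,115,236),.007,(0,0,150),(180,60,255)),('casR',(388,200,412,236),.007,(0,0,150),(180,60,255)),('cup',(130,197,165,228),.064,(0,0,150),(180,60,255)),
  ('b1cap',(292,212,312,232),.066,(0,0,0),(180,255,60)),('b2cap',(345,202,365,220),.066,(0,0,0),(180,255,60)),('beak',(183,212,213,242),.066,(0,0,118),(180,60,255))]:
    for c in blobs(T,lo,hi,8,roi)[:2]: print(n,rectworld(mt,c,z),np.round(cv2.minEnclosingCircle(c)[0],1))
for n,roi,lo,hi in [('cap1',(236,225,258,243),(0,0,0),(180,255,60)),('cap2',(274,277,296,293),(0,0,0),(180,255,60)),('cuplid',(200,115,226,136),(0,0,150),(180,60,255)),('dish',(320,245,372,290),(0,0,0),(180,255,90)),('tray',(260,155,355,228),(0,0,0),(180,255,90)),('rack',(250,110,302,152),(0,0,0),(180,255,85))]:
    for c in blobs(S,lo,hi,8,roi)[:2]: print('S',n,np.round(cv2.minEnclosingCircle(c)[0],1),cv2.boundingRect(c),cv2.approxPolyDP(c,4,True).reshape(-1,2).tolist())
E
```

```text
rack [628.1 244.9 124.9  68.8 -77.9] [155.5 146. ]
tray [622.7   1.1 187.1 128.7 -82.5] [250. 151.]
dish [ 613.4 -228.1   81.9   79.3  -88.7] [337.4 155.7]
casL [443.7 381.6  64.6  17.9   2.5] [100.5 216.4]
casR [ 452.8 -392.8   57.7   17.8   -9.2] [399.8 218.9]
cup [455.9 258.2  45.6  44.8  46.5] [144.3 211.6]
b1cap [ 438.5 -129.1   12.4   12.4  -89.4] [301.8 222. ]
b2cap [ 468.4 -264.7   15.1   12.4  -88.9] [356.  210.5]
beak [419.  123.1  29.4  27.  -88.4] [199. 228.]
S cap1 [246.  233.1] (243, 229, 7, 9) [[247, 229], [245, 237]]
S cap2 [284.  284.3] (280, 280, 9, 10) [[286, 280], [280, 282], [283, 289]]
S cuplid [211.  119.5] (200, 115, 23, 13) [[200, 117], [208, 127], [222, 122], [212, 115]]
S dish [345.4 268.6] (325, 251, 42, 35) [[328, 257], [325, 269], [333, 281], [353, 285], [364, 278], [344, 282], [326, 268], [332, 256], [343, 253], [354, 256], [366, 272], [357, 255], [338, 251]]
S tray [308.5 192. ] (266, 162, 86, 65) [[267, 173], [302, 226], [350, 211], [311, 162]]
S tray [262.5 220.5] (260, 214, 7, 14) [[265, 214], [260, 227], [265, 226]]
S rack [276.5 132. ] (256, 116, 42, 34) [[256, 121], [277, 149], [297, 143], [285, 126], [268, 133], [260, 125], [283, 125], [275, 116]]
S rack [296.5 112.5] (292, 110, 10, 6) [[292, 110], [301, 115], [301, 110]]
```

step_arm(moves=[{"dp": [-40,0,0],"dr": [0,0,-0.155],"fingers": 0},{"dp": [-40,0,0],"dr": [0,0,-0.155],"fingers": 0},{"dp": [-40,-50,0],"dr": [0,0,0],"fingers": 0},{"dp": [-40,-50,0],"dr": [0,0,0],"fingers": 0},{"dp": [-40,-50,0],"dr": [0,0,0],"fingers": 0}], squeeze=12)

```text
time_s: 0.72
tool_pos: [0.3949, 0.4516, 0.222]
tool_rot: [-180.0, -0.0, 179.9]
force: [-0.2, 0.5, -0.1]
grip_width: 0.0871
grasp_force: 0.0
```

step_arm(moves=[{"dp": [-20,-45,-20],"dr": [0,0,0],"fingers": 0},{"dp": [-20,-45,-20],"dr": [0,0,0],"fingers": 0},{"dp": [-10,-40,-20],"dr": [0,0,0],"fingers": 0},{"dp": [0,0,0],"dr": [0,0,0],"fingers": 0},{"dp": [0,0,0],"dr": [0,0,0],"fingers": 0}])

```text
time_s: 1.35
tool_pos: [0.443, 0.3241, 0.2821]
tool_rot: [180.0, -0.1, 179.9]
force: [-1.0, 1.4, -0.5]
grip_width: 0.087
grasp_force: 0.0
```

Run:
```python
from h import *
from cell import env
import pickle
m=env.camera_model('wrist'); im=env.read_camera('wrist'); cv2.imwrite('pics/w1.png',im[:,:,::-1]); pickle.dump((m,im),open('w1.pkl','wb'))
print(m, env.get_obs()['tool_pos'])
```

```text
{'fx': 336.2800131283768, 'fy': 336.2800131283768, 'cx': 249.0586693896417, 'cy': 192.69350563237992, 'k1': -0.01796772017556966, 'R': array([[ 8.04142376e-04,  9.99998951e-01,  1.20457102e-03],
       [ 9.61440660e-01, -1.10440571e-03,  2.75010249e-01],
       [ 2.75011291e-01,  9.36976161e-04, -9.61440540e-01]]), 't': array([-0.32506305, -0.47508659,  0.32524623])} [0.44254109 0.32457468 0.28166457]
```

View pics/w1.png

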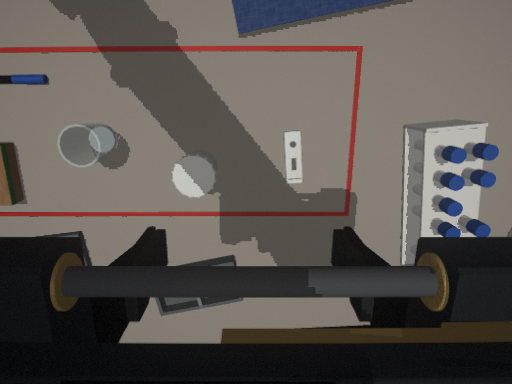

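The wrist view shows the cassette at (293,157), cup lid (194,176), beaker rim (80,146) and part of the rack at (200,283). The gripper bar hides the rest.

Run:
```python
from h import *
from cell import env
import pickle
m,im=pickle.load(open('w1.pkl','rb')); mt=env.camera_model('top'); ms=env.camera_model('side')
c=blobs(im,(0,0,130),(180,60,255),100,(278,120,310,190))[0]; print('cas',rectworld(m,c,.007),cv2.minAreaRect(c))
cc=cv2.minAreaRect(c)[0]; 
for tp in [(100.7,216.5)]: print('cas tri',tri(m,cc,mt,tp))
c=blobs(im,(0,0,130),(180,60,255),100,(165,145,225,205))[0]; e=cv2.minEnclosingCircle(c); print('cup',e,rectworld(m,c,.064),plane(m,e[0],.064))
print('cup tri',tri(m,e[0],mt,(144.8,211.6)), tri(ms,(213,121),mt,(144.8,211.6)))
for n,a,b in [('b1',(246,233.1),(301.8,222)),('b2',(284,284.3),(356,210.5)),('dish',(345.4,268.2),(337.4,155.7)),('tray',(308.5,193.5),(250,151)),('rack',(276.5,132),(155.5,146))]: print(n,tri(ms,a,mt,b))
# tray corners
S=[[267,173],[302,226],[350,211],[311,162]]
print([np.round(plane(ms,p,.012),3).tolist() for p in S])
```

```text
cas [441.9 382.7  93.1  41.    2.7] ((293.5, 154.5), (69.0, 31.0), 90.0)
cas tri (array([ 0.44388302,  0.38556343, -0.01004852]), np.float64(0.001187128354971189))
cup ((191.5, 174.5), 39.65485763549805) [ 4.551e+02  2.571e+02  7.000e+01  6.440e+01 -1.000e-01] [0.45423465 0.25802129 0.064     ]
cup tri (array([0.45529364, 0.25773887, 0.06128451]), np.float64(0.0009495359228522721)) (array([0.4569636 , 0.25678078, 0.06579232]), np.float64(0.002992162650102721))
b1 (array([ 0.43746272, -0.13127959,  0.05373083]), np.float64(0.0006173482333736431))
b2 (array([ 0.46899381, -0.26744246,  0.05378198]), np.float64(0.0003884699035425762))
dish (array([ 0.61598382, -0.22993793,  0.00227445]), np.float64(0.0003764406461178439))
tray (array([ 6.26480210e-01, -4.14135326e-05, -2.15797579e-03]), np.float64(0.00473758318092234))
rack (array([0.63114982, 0.24704775, 0.00724542]), np.float64(0.0021868594149725405))
[[0.551, 0.081, 0.012], [0.57, -0.107, 0.012], [0.69, -0.093, 0.012], [0.672, 0.094, 0.012]]
```

step_arm(moves=[{"dp": [0,30,40],"dr": [0,0,0],"fingers": 0},{"dp": [0,29,40],"dr": [0,0,0],"fingers": 0.2},{"dp": [0,0,40],"dr": [0,0,0],"fingers": 0.4},{"dp": [0,0,0],"dr": [0,0,0],"fingers": 0.5},{"dp": [0,0,0],"dr": [0,0,0],"fingers": 0.5}])

```text
time_s: 2.02
tool_pos: [0.4439, 0.3833, 0.1636]
tool_rot: [180.0, 0.0, 179.9]
force: [1.0, 0.1, 0.3]
grip_width: 0.0547
grasp_force: 0.0
```

Run:
```python
from h import *
from cell import env
import pickle
m1,i1=pickle.load(open('w1.pkl','rb'))
m=env.camera_model('wrist'); im=env.read_camera('wrist'); cv2.imwrite('pics/w2.png',im[:,:,::-1]); pickle.dump((m,im),open('w2.pkl','wb'))
o=env.get_obs(); print(o['tool_pos'],o['tool_rot'],o['grip_width'])
for a,b,roi in ((m1,i1,(278,120,310,190)),(m,im,None)):
    for c in blobs(b,(0,0,175),(180,60,255),150,roi)[:3]: print(rectworld(a,c,.007),cv2.minAreaRect(c))
```

```text
[0.44447233 0.38340709 0.16447746] [1.79883121e+02 1.18255237e-01 1.79913848e+02] 0.051136723386317674
[444.5 382.5  67.8  20.    4.3] ((292.9896545410156, 156.76132202148438), (51.03873825073242, 15.203028678894043), 87.51044464111328)
[471.7 599.8 134.1  82.8   5.7] ((463.7256164550781, 191.96951293945312), (84.92184448242188, 127.65885162353516), 6.34019136428833)
[475.3 233.   61.2  59.4   0. ] ((98.00800323486328, 207.45602416992188), (61.35771179199219, 56.1700325012207), 10.304845809936523)
[456.7 533.1 100.    5.6   5.7] ((400.4986572265625, 187.55259704589844), (5.708549499511719, 97.04533386230469), 1.5074357986450195)
```

View pics/w2.png

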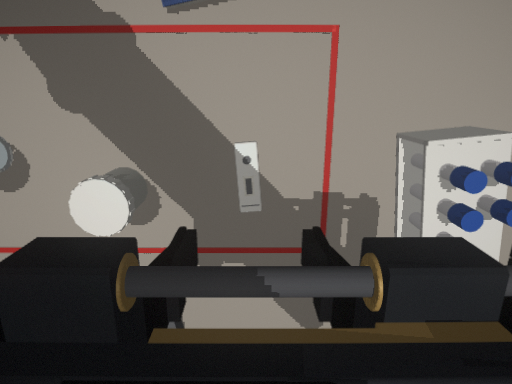

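The second wrist view shows the cassette centred at (248,177), turned a few degrees. The cup lid is at (101,207), well clear of the fingers.

Run:
```python
from h import *
import pickle
m1,i1=pickle.load(open('w1.pkl','rb')); m2,i2=pickle.load(open('w2.pkl','rb'))
c=blobs(i2,(0,0,145),(180,60,255),150,(225,132,268,220))[0]; r=cv2.minAreaRect(c); print(r,rectworld(m2,c,.007)); print(tri(m1,(293,156.8),m2,r[0]))
```

```text
((245.99996948242188, 155.49998474121094), (46.99999237060547, 41.99999237060547), 90.0) [423.3 381.2  45.9  39.4   0.8]
(array([0.43136278, 0.38081455, 0.0179484 ]), np.float64(0.02037444979471168))
```

step_arm(moves=[{"dp": [0,0,30],"dr": [0,0,-0.075],"fingers": 0.5},{"dp": [0,0,30],"dr": [0,0,0],"fingers": 0.5},{"dp": [0,0,30],"dr": [0,0,0],"fingers": 0.5},{"dp": [0,0,30],"dr": [0,0,0],"fingers": 0.5},{"dp": [0,0,0],"dr": [0,0,0],"fingers": 0.5}])

```text
time_s: 2.7
tool_pos: [0.4434, 0.3819, 0.0423]
tool_rot: [-179.9, -0.1, -175.8]
force: [0.2, -0.1, -0.0]
grip_width: 0.0434
grasp_force: 0.0
```

Run:
```python
from h import *
import pickle
m1,i1=pickle.load(open('w1.pkl','rb')); m2,i2=pickle.load(open('w2.pkl','rb'))
print(tri(m1,(293,156.8),m2,(248.3,176.5)), rectworld(m2,np.array([[[236,143]],[[256,141]],[[261,209]],[[240,212]]],float),.007))
```

```text
(array([0.44455232, 0.38303199, 0.00209391]), np.float64(0.0001965881219796078)) [444.5 382.6  69.4  21.2   4.5]
```

step_arm(moves=[{"dp": [0,0,20],"dr": [0,0,0],"fingers": 0.5},{"dp": [0,0,18],"dr": [0,0,0],"fingers": 0.5},{"dp": [0,0,2],"dr": [0,0,0],"fingers": 0.5},{"dp": [0,0,0],"dr": [0,0,0],"fingers": 0.85},{"dp": [0,0,0],"dr": [0,0,0],"fingers": 0.85}])

```text
time_s: 3.32
tool_pos: [0.4443, 0.383, 0.0035]
tool_rot: [179.9, 0.1, -175.8]
force: [-0.3, -0.0, 0.3]
grip_width: 0.0306
grasp_force: 0.0
```

step_arm(moves=[{"dp": [0,0,0],"dr": [0,0,0],"fingers": 0.85},{"dp": [0,0,0],"dr": [0,0,0],"fingers": 0.85},{"dp": [0,0,-5],"dr": [0,0,0],"fingers": 0.85},{"dp": [0,0,-20],"dr": [0,0,0],"fingers": 0.85},{"dp": [0,0,-30],"dr": [0,0,0],"fingers": 0.85}])

```text
time_s: 3.95
tool_pos: [0.443, 0.3818, 0.0573]
tool_rot: [-179.9, -0.1, -175.8]
force: [0.9, -0.4, -0.0]
grip_width: 0.0218
grasp_force: 12.0
```

step_arm(moves=[{"dp": [0,0,-40],"dr": [0,0,-0.057],"fingers": 0.85},{"dp": [-18,-51,0],"dr": [0,0,0],"fingers": 0.85},{"dp": [-18,-51,0],"dr": [0,0,0],"fingers": 0.85},{"dp": [-18,-51,0],"dr": [0,0,0],"fingers": 0.85},{"dp": [-18,-51,0],"dr": [0,0,0],"fingers": 0.85}])

```text
time_s: 4.58
tool_pos: [0.5422, 0.188, 0.098]
tool_rot: [180.0, 0.0, -172.5]
force: [0.9, -0.6, -0.0]
grip_width: 0.0214
grasp_force: 12.0
```

step_arm(moves=[{"dp": [-19,-51,0],"dr": [0,0,0],"fingers": 0.85},{"dp": [-19,-51,0],"dr": [0,0,0],"fingers": 0.85},{"dp": [-19,-50,0],"dr": [0,0,0],"fingers": 0.85},{"dp": [0,0,0],"dr": [0,0,0],"fingers": 0.85},{"dp": [0,0,0],"dr": [0,0,0],"fingers": 0.85}])

```text
time_s: 5.2
tool_pos: [0.6175, 0.0468, 0.0974]
tool_rot: [179.9, -0.0, -172.5]
force: [-0.3, 0.5, -1.0]
grip_width: 0.0219
grasp_force: 12.0
```

Run:
```python
from h import *
from cell import env
m=env.camera_model('wrist'); im=env.read_camera('wrist'); im2=env.read_camera('side')
cv2.imwrite('pics/w3.png',np.hstack([im,im2])[:,:,::-1][:, :, :][::1, ::1][:384]); o=env.get_obs(); print(o['tool_pos'],o['tool_rot'],o['grip_width'])
v=cv2.imread('pics/w3.png'); cv2.imwrite('pics/w3.png',cv2.resize(v,(800,300)))
```

```text
[0.61727262 0.04834337 0.09744133] [ 1.79932086e+02 -2.73557136e-02 -1.72389371e+02] 0.021903074869770736
```

View pics/w3.png

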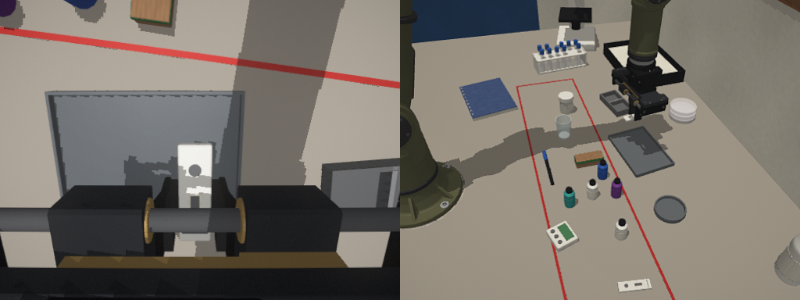

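The cassette hangs level and aligned over the tray's left half (wrist panel (195,190), tray wall edges parallel to it). I'll lower it.

step_arm(moves=[{"dp": [0,0,35],"dr": [0,0,0],"fingers": 0.85},{"dp": [0,0,30],"dr": [0,0,0],"fingers": 0.85},{"dp": [0,0,18],"dr": [0,0,0],"fingers": 0.85},{"dp": [0,0,6],"dr": [0,0,0],"fingers": 0.85},{"dp": [0,0,0],"dr": [0,0,0],"fingers": 0.85}])

```text
time_s: 5.92
tool_pos: [0.6182, 0.0466, 0.009]
tool_rot: [180.0, 0.0, -172.5]
force: [0.6, 0.6, -0.5]
grip_width: 0.0217
grasp_force: 12.0
```

step_arm(moves=[{"dp": [0,0,1],"dr": [0,0,0],"fingers": 0.6},{"dp": [0,0,0],"dr": [0,0,0],"fingers": 0.6},{"dp": [0,0,-10],"dr": [0,0,0],"fingers": 0.6},{"dp": [0,0,-50],"dr": [0,0,0],"fingers": 0.4},{"dp": [0,0,-50],"dr": [0,0,0],"fingers": 0}])

```text
time_s: 6.55
tool_pos: [0.6177, 0.0461, 0.1194]
tool_rot: [-180.0, -0.0, -172.5]
force: [1.5, 1.0, -0.1]
grip_width: 0.0474
grasp_force: 0.0
```

step_arm(moves=[{"dp": [27,46,0],"dr": [0,0,0],"fingers": 0},{"dp": [27,46,0],"dr": [0,0,0],"fingers": 0},{"dp": [27,46,0],"dr": [0,0,0],"fingers": 0},{"dp": [27,46,0],"dr": [0,0,0],"fingers": 0},{"dp": [26,47,0],"dr": [0,0,0],"fingers": 0}])

```text
time_s: 7.18
tool_pos: [0.4543, 0.2591, 0.1189]
tool_rot: [179.9, 0.1, -172.6]
force: [1.1, 0.5, 0.7]
grip_width: 0.0861
grasp_force: 0.0
```

step_arm(moves=[{"dp": [0,0,0],"dr": [0,0,0],"fingers": 0},{"dp": [0,0,30],"dr": [0,0,0],"fingers": 0},{"dp": [0,0,30],"dr": [0,0,0],"fingers": 0},{"dp": [0,0,22],"dr": [0,0,0],"fingers": 0},{"dp": [0,0,0],"dr": [0,0,0],"fingers": 0}])

```text
time_s: 7.8
tool_pos: [0.4546, 0.2563, 0.0346]
tool_rot: [-179.9, -0.1, -172.6]
force: [-0.5, -0.6, 0.4]
grip_width: 0.0871
grasp_force: 0.0
```

step_arm(moves=[{"dp": [0,0,0],"dr": [0,0,0],"fingers": 0.55},{"dp": [0,0,0],"dr": [0,0,0],"fingers": 0.55},{"dp": [0,0,0],"dr": [0,0,0],"fingers": 0.55},{"dp": [0,0,0],"dr": [0,0,0],"fingers": 0.55},{"dp": [0,0,0],"dr": [0,0,0],"fingers": 0.55}])

```text
time_s: 8.43
tool_pos: [0.4552, 0.258, 0.0358]
tool_rot: [180.0, 0.0, -172.5]
force: [-0.3, 0.3, 1.2]
grip_width: 0.0492
grasp_force: 12.0
```

step_arm(moves=[{"dp": [0,0,-30],"dr": [0,0,0],"fingers": 0.55},{"dp": [0,0,-40],"dr": [0,0,0],"fingers": 0.55},{"dp": [0,0,-30],"dr": [0,0,0],"fingers": 0.55},{"dp": [-10,-50,0],"dr": [0,0,0],"fingers": 0.55},{"dp": [-10,-50,0],"dr": [0,0,0],"fingers": 0.55}])

```text
time_s: 9.05
tool_pos: [0.4883, 0.1607, 0.1361]
tool_rot: [180.0, 0.1, -172.4]
force: [0.4, -0.1, 0.1]
grip_width: 0.0493
grasp_force: 12.0
```

step_arm(moves=[{"dp": [-10,-50,0],"dr": [0,0,0],"fingers": 0.55},{"dp": [-10,-50,0],"dr": [0,0,0],"fingers": 0.55},{"dp": [-9,-50,0],"dr": [0,0,0],"fingers": 0.55},{"dp": [-9,-50,0],"dr": [0,0,0],"fingers": 0.55},{"dp": [-9,-50,0],"dr": [0,0,0],"fingers": 0.55}])

```text
time_s: 9.68
tool_pos: [0.5671, -0.0819, 0.1355]
tool_rot: [180.0, 0.0, -172.5]
force: [0.2, -0.3, -0.5]
grip_width: 0.0496
grasp_force: 12.0
```

step_arm(moves=[{"dp": [-9,-50,0],"dr": [0,0,0],"fingers": 0.55},{"dp": [-9,-50,0],"dr": [0,0,0],"fingers": 0.55},{"dp": [-9,-53,0],"dr": [0,0,0],"fingers": 0.55},{"dp": [0,0,0],"dr": [0,0,0],"fingers": 0.55},{"dp": [0,0,0],"dr": [0,0,0],"fingers": 0.55}])

```text
time_s: 10.3
tool_pos: [0.6133, -0.2281, 0.1349]
tool_rot: [179.9, -0.0, -172.5]
force: [0.7, 0.5, -1.1]
grip_width: 0.0496
grasp_force: 12.0
```

Run:
```python
from h import *
from cell import env
import pickle
m=env.camera_model('wrist'); im=env.read_camera('wrist'); im2=env.read_camera('side'); pickle.dump((m,im),open('w4.pkl','wb'))
cv2.imwrite('pics/w4.png',cv2.resize(np.hstack([im,im2])[:,:,::-1],(800,300))); o=env.get_obs(); print(o['tool_pos'],o['tool_rot'],o['grip_width'])
```

```text
[ 0.61366532 -0.22659028  0.13526016] [ 1.79913729e+02 -1.11835445e-02 -1.72409538e+02] 0.04936732149135354
```

View pics/w4.png

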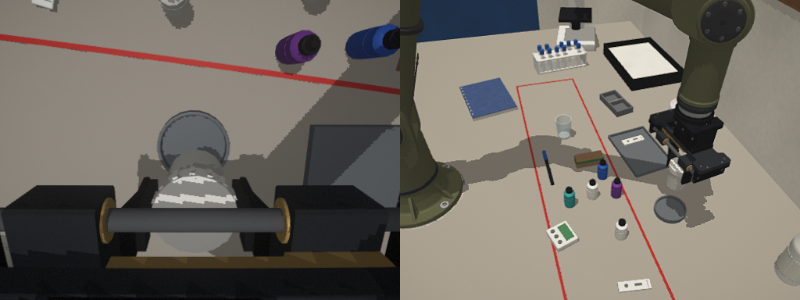

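The cassette lies flat in the tray in the side panel (632,139). The cup is held upright above the dish. The dish rim in the wrist image (full scale) spans columns 203–293, with its near edge at row 141.

Run:
```python
from h import *
import pickle
m,im=pickle.load(open('w4.pkl','rb'))
for p in [(203.5,186),(293,186),(248.5,141)]: print(plane(m,p,.014))
```

```text
[ 0.61776209 -0.26693006  0.014     ]
[ 0.60769408 -0.189775    0.014     ]
[ 0.57404808 -0.23319561  0.014     ]
```

step_arm(moves=[{"dp": [0,0,35],"dr": [0,0,0],"fingers": 0.55},{"dp": [0,0,30],"dr": [0,0,0],"fingers": 0.55},{"dp": [0,0,20],"dr": [0,0,0],"fingers": 0.55},{"dp": [0,0,0],"dr": [0,0,0],"fingers": 0.55},{"dp": [0,0,0],"dr": [0,0,0],"fingers": 0.55}])

```text
time_s: 11.02
tool_pos: [0.6145, -0.2287, 0.0519]
tool_rot: [-180.0, 0.1, -172.5]
force: [0.9, 0.1, -0.3]
grip_width: 0.0492
grasp_force: 12.0
```

step_arm(moves=[{"dp": [0,0,6],"dr": [0,0,0],"fingers": 0.55},{"dp": [0,0,4],"dr": [0,0,0],"fingers": 0.55},{"dp": [0,0,1],"dr": [0,0,0],"fingers": 0.55},{"dp": [0,0,0],"dr": [0,0,0],"fingers": 0.55},{"dp": [0,0,0],"dr": [0,0,0],"fingers": 0.4}])

```text
time_s: 11.65
tool_pos: [0.6136, -0.2287, 0.0396]
tool_rot: [-180.0, 0.0, -172.5]
force: [0.5, 0.7, -0.1]
grip_width: 0.0514
grasp_force: 0.1
```

step_arm(moves=[{"dp": [0,0,0],"dr": [0,0,0],"fingers": 0.1},{"dp": [0,0,0],"dr": [0,0,0],"fingers": 0},{"dp": [0,0,-20],"dr": [0,0,0],"fingers": 0},{"dp": [0,0,-40],"dr": [0,0,0],"fingers": 0},{"dp": [0,0,-40],"dr": [0,0,0],"fingers": 0}])

```text
time_s: 12.28
tool_pos: [0.6137, -0.2289, 0.1421]
tool_rot: [-180.0, 0.1, -172.6]
force: [0.5, -0.1, 0.4]
grip_width: 0.0856
grasp_force: 0.0
```

step_arm(moves=[{"dp": [44,-28,-20],"dr": [0,0,0],"fingers": 0},{"dp": [44,-28,-20],"dr": [0,0,0],"fingers": 0},{"dp": [44,-28,-20],"dr": [0,0,0],"fingers": 0.2},{"dp": [44,-29,-20],"dr": [0,0,0.14],"fingers": 0.5},{"dp": [0,0,0],"dr": [0,0,0.14],"fingers": 0.5}])

```text
time_s: 12.9
tool_pos: [0.4497, -0.3695, 0.2239]
tool_rot: [-179.8, 0.3, 170.6]
force: [0.2, 0.9, -0.2]
grip_width: 0.0646
grasp_force: 0.0
```

step_arm(moves=[{"dp": [0,0,0],"dr": [0,0,0],"fingers": 0.5},{"dp": [0,0,0],"dr": [0,0,0],"fingers": 0.5},{"dp": [0,0,0],"dr": [0,0,0],"fingers": 0.5},{"dp": [0,0,0],"dr": [0,0,0],"fingers": 0.5},{"dp": [0,0,0],"dr": [0,0,0],"fingers": 0.5}])

```text
time_s: 13.52
tool_pos: [0.4538, -0.3634, 0.2193]
tool_rot: [180.0, -0.0, 171.5]
force: [-0.4, 0.1, -0.7]
grip_width: 0.0437
grasp_force: 0.0
```

Run:
```python
from h import *
from cell import env
import pickle
m=env.camera_model('wrist'); im=env.read_camera('wrist'); cv2.imwrite('pics/w5.png',im[:,:,::-1]); pickle.dump((m,im),open('w5.pkl','wb'))
o=env.get_obs(); print(o['tool_pos'],o['tool_rot'],o['grip_width'])
for th in (150,175,190):
  for c in blobs(im,(0,0,th),(180,60,255),200)[:4]: print(th,rectworld(m,c,.007),np.round(cv2.minAreaRect(c)[0]))
```

```text
[ 0.45377572 -0.36347272  0.21938386] [ 1.79997571e+02 -1.85569166e-02  1.71445737e+02] 0.04384947989645485
150 [ 448.1 -564.1  165.2  105.5    9.9] [ 74. 185.]
150 [ 333.4 -232.    60.4   55.1  -72.3] [359.  33.]
150 [ 449.8 -392.    56.2   22.3   -9.3] [223. 166.]
175 [ 448.  -564.7  163.9  103.9    9.9] [ 73. 184.]
175 [ 333.5 -231.9   58.5   53.3  -72.6] [358.  32.]
175 [ 449.6 -392.    54.1   20.2   -9.3] [223. 166.]
190 [ 448.4 -565.2  162.4  102.8    9.8] [ 73. 185.]
190 [ 333.4 -231.8   56.9   52.3  -72.3] [359.  33.]
190 [ 449.7 -391.7   54.1   19.5   -9.3] [224. 166.]
```

View pics/w5.png

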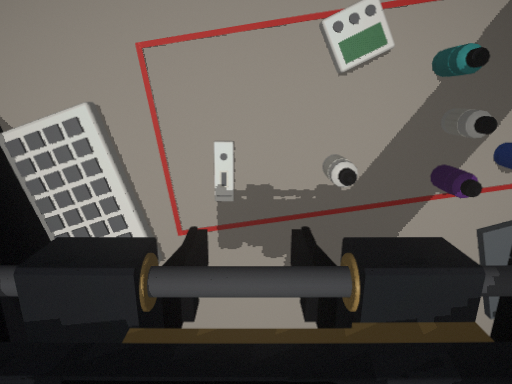

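The cassette's corners are about (215,142), (234,142), (233,200) and (216,200), with its far end in shadow. The near white bottle's cap is at (347,177) and the other white bottle's at (485,125). Teal, purple and blue look-alikes are to the right.

Run:
```python
from h import *
from cell import env
import pickle
m,im=pickle.load(open('w5.pkl','rb')); mt=env.camera_model('top')
q=np.array([[[214.5,142]],[[234.5,141.5]],[[233.5,200]],[[216,200.5]]])
print(rectworld(m,q,.007), tri(m,(224.7,171),mt,(399.8,218.4)))
c=blobs(im,(0,0,0),(180,255,50),20,(335,165,360,190))[0];e=cv2.minEnclosingCircle(c);print(e,tri(m,e[0],mt,(356,210.5)))
c=blobs(im,(0,0,0),(180,255,50),20,(472,114,498,136))[0];e=cv2.minEnclosingCircle(c);print(e,tri(m,e[0],mt,(301.8,222)))
o=env.get_obs(); a=np.radians(o['tool_rot'][2]);d=np.array([449.8+.5,-392.5])/1000-o['tool_pos'][:2]
print(d@[np.cos(a),np.sin(a)],d@[np.sin(a),-np.cos(a)])
```

```text
[ 456.6 -391.    68.6   22.2   -8.7] (array([ 0.45325516, -0.38990549,  0.01840929]), np.float64(0.0003370475079012906))
((347.2850341796875, 176.5280303955078), 8.662271499633789) (array([ 0.46902038, -0.26681165,  0.05678413]), np.float64(5.269309753194696e-05))
((485.5, 125.0), 11.236202239990234) (array([ 0.43790628, -0.13111366,  0.0560253 ]), np.float64(0.00045611371605565516))
-0.0008806391006847967 -0.029221366768220895
```

step_arm(moves=[{"dp": [-6,-28,40],"dr": [0,0,0],"fingers": 0.5},{"dp": [0,0,55],"dr": [0,0,0],"fingers": 0.5},{"dp": [0,0,50],"dr": [0,0,0],"fingers": 0.5},{"dp": [0,0,30],"dr": [0,0,0],"fingers": 0.5},{"dp": [0,0,0],"dr": [0,0,0],"fingers": 0.5}])

```text
time_s: 14.2
tool_pos: [0.4537, -0.3907, 0.042]
tool_rot: [179.9, -0.3, 171.4]
force: [0.5, -0.4, 0.2]
grip_width: 0.0437
grasp_force: 0.0
```

step_arm(moves=[{"dp": [0,0,20],"dr": [0,0,0],"fingers": 0.5},{"dp": [0,0,20],"dr": [0,0,0],"fingers": 0.5},{"dp": [0,0,1],"dr": [0,0,0],"fingers": 0.5},{"dp": [0,0,0],"dr": [0,0,0],"fingers": 0.85},{"dp": [0,0,0],"dr": [0,0,0],"fingers": 0.85}])

```text
time_s: 14.82
tool_pos: [0.456, -0.3926, 0.0043]
tool_rot: [-180.0, 0.1, 171.4]
force: [-0.2, -0.3, -0.2]
grip_width: 0.0311
grasp_force: 0.0
```

step_arm(moves=[{"dp": [0,0,0],"dr": [0,0,0],"fingers": 0.85},{"dp": [0,0,0],"dr": [0,0,0],"fingers": 0.85},{"dp": [0,0,0],"dr": [0,0,0],"fingers": 0.85},{"dp": [0,0,-5],"dr": [0,0,0],"fingers": 0.85},{"dp": [0,0,-20],"dr": [0,0,0],"fingers": 0.85}])

```text
time_s: 15.45
tool_pos: [0.4544, -0.3913, 0.0281]
tool_rot: [179.9, -0.2, 171.4]
force: [0.8, 0.2, -0.1]
grip_width: 0.0213
grasp_force: 12.0
```

step_arm(moves=[{"dp": [0,0,-50],"dr": [0,0,0],"fingers": 0.85},{"dp": [0,0,-55],"dr": [0,0,0],"fingers": 0.85},{"dp": [-15,46,0],"dr": [0,0,0],"fingers": 0.85},{"dp": [-15,46,0],"dr": [0,0,0],"fingers": 0.85},{"dp": [-15,46,0],"dr": [0,0,0],"fingers": 0.85}])

```text
time_s: 16.08
tool_pos: [0.5213, -0.2614, 0.1352]
tool_rot: [-180.0, 0.1, 171.4]
force: [0.7, -0.8, -0.4]
grip_width: 0.0219
grasp_force: 12.0
```

step_arm(moves=[{"dp": [-15,46,0],"dr": [0,0,0],"fingers": 0.85},{"dp": [-15,46,0],"dr": [0,0,0],"fingers": 0.85},{"dp": [-15,46,0],"dr": [0,0,0],"fingers": 0.85},{"dp": [-15,47,0],"dr": [0,0,0],"fingers": 0.85},{"dp": [-15,47,0],"dr": [0,0,0],"fingers": 0.85}])

```text
time_s: 16.7
tool_pos: [0.6302, -0.0431, 0.1352]
tool_rot: [180.0, 0.1, 171.4]
force: [-0.2, 0.7, 0.6]
grip_width: 0.0212
grasp_force: 12.0
```

step_arm(moves=[{"dp": [0,0,0],"dr": [0,0,-0.14],"fingers": 0.85},{"dp": [0,0,0],"dr": [0,0,-0.14],"fingers": 0.85},{"dp": [0,0,20],"dr": [0,0,0],"fingers": 0.85},{"dp": [0,0,0],"dr": [0,0,0],"fingers": 0.85},{"dp": [0,0,0],"dr": [0,0,0],"fingers": 0.85}])

```text
time_s: 17.32
tool_pos: [0.629, -0.0445, 0.1133]
tool_rot: [-180.0, -0.0, -172.6]
force: [0.2, -1.2, -0.5]
grip_width: 0.0211
grasp_force: 12.0
```

Run:
```python
from h import *
from cell import env
im=env.read_camera('wrist'); im2=env.read_camera('side')
cv2.imwrite('pics/w6.png',cv2.resize(np.hstack([im,im2])[:,:,::-1],(800,300))); o=env.get_obs(); print(o['tool_pos'],o['tool_rot'],o['grip_width'])
```

```text
[ 0.6295151  -0.04434639  0.11388007] [-1.79995085e+02  2.64078158e-02 -1.72595739e+02] 0.021408416216522192
```

View pics/w6.png

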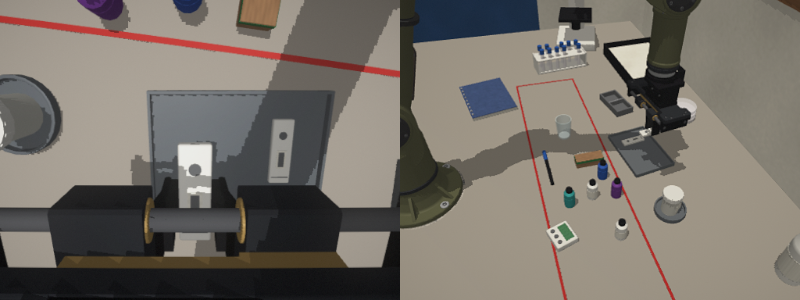

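The first cassette lies flat at panel (282,150), the second hangs parallel to it at (195,190), and the cup stands in the dish (22,120). Lowering now.

step_arm(moves=[{"dp": [0,0,45],"dr": [0,0,0],"fingers": 0.85},{"dp": [0,0,35],"dr": [0,0,0],"fingers": 0.85},{"dp": [0,0,19],"dr": [0,0,0],"fingers": 0.85},{"dp": [0,0,6],"dr": [0,0,0],"fingers": 0.85},{"dp": [0,0,0],"dr": [0,0,0],"fingers": 0.85}])

```text
time_s: 18.05
tool_pos: [0.6301, -0.0444, 0.0093]
tool_rot: [-180.0, 0.1, -172.6]
force: [0.1, 0.4, 0.2]
grip_width: 0.0217
grasp_force: 12.0
```

step_arm(moves=[{"dp": [0,0,1],"dr": [0,0,0],"fingers": 0.6},{"dp": [0,0,0],"dr": [0,0,0],"fingers": 0.6},{"dp": [0,0,-10],"dr": [0,0,0],"fingers": 0.6},{"dp": [0,0,-60],"dr": [0,0,0],"fingers": 0.4},{"dp": [0,0,-60],"dr": [0,0,0],"fingers": 0.4}])

```text
time_s: 18.68
tool_pos: [0.629, -0.0443, 0.1396]
tool_rot: [-180.0, -0.0, -172.5]
force: [0.7, 0.6, 0.2]
grip_width: 0.0473
grasp_force: 0.0
```

step_arm(moves=[{"dp": [50,-15,0],"dr": [0,0,0],"fingers": 0.4},{"dp": [50,-15,0],"dr": [0,0,0],"fingers": 0.4},{"dp": [50,-15,0],"dr": [0,0,0],"fingers": 0.4},{"dp": [51,-16,0],"dr": [0,0,0],"fingers": 0.4},{"dp": [0,0,0],"dr": [0,0,0],"fingers": 0.4}])

```text
time_s: 19.3
tool_pos: [0.4351, -0.1327, 0.1383]
tool_rot: [179.9, 0.1, -172.8]
force: [0.9, 0.9, 0.4]
grip_width: 0.0522
grasp_force: 0.0
```

Run:
```python
from h import *
from cell import env
im=env.read_camera('wrist'); m=env.camera_model('wrist'); mt=env.camera_model('top')
cv2.imwrite('pics/w7.png',im[:,:,::-1]); o=env.get_obs(); print(o['tool_pos'],o['tool_rot'],o['grip_width'])
```

```text
[ 0.43735038 -0.13149343  0.13866839] [ 1.79933720e+02  1.61335420e-01 -1.72691817e+02] 0.05230349029619725
```

View pics/w7.png

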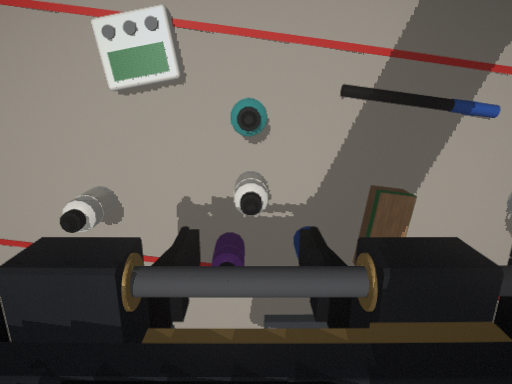

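The white bottle's cap is at (250,202), centred between the fingers. Purple (229,250) and blue (302,243) are beyond it, clear of the finger paths.

step_arm(moves=[{"dp": [0,0,30],"dr": [0,0,0],"fingers": 0.4},{"dp": [0,0,35],"dr": [0,0,0],"fingers": 0.4},{"dp": [0,0,35],"dr": [0,0,0],"fingers": 0.4},{"dp": [0,0,17],"dr": [0,0,0],"fingers": 0.4},{"dp": [0,0,0],"dr": [0,0,0],"fingers": 0.4}])

```text
time_s: 19.98
tool_pos: [0.4381, -0.1302, 0.0197]
tool_rot: [-180.0, -0.1, -172.5]
force: [0.3, 0.2, 0.2]
grip_width: 0.0522
grasp_force: 0.0
```

step_arm(moves=[{"dp": [0,0,0],"dr": [0,0,0],"fingers": 0.8},{"dp": [0,0,0],"dr": [0,0,0],"fingers": 0.8},{"dp": [0,0,0],"dr": [0,0,0],"fingers": 0.8},{"dp": [0,0,0],"dr": [0,0,0],"fingers": 0.8},{"dp": [0,0,0],"dr": [0,0,0],"fingers": 0.8}])

```text
time_s: 20.6
tool_pos: [0.4386, -0.1308, 0.0212]
tool_rot: [180.0, 0.1, -172.5]
force: [0.7, 0.3, 4.6]
grip_width: 0.0277
grasp_force: 12.0
```

step_arm(moves=[{"dp": [0,0,-40],"dr": [0,0,0],"fingers": 0.8},{"dp": [0,0,-50],"dr": [0,0,0],"fingers": 0.8},{"dp": [0,0,-40],"dr": [0,0,0],"fingers": 0.8},{"dp": [-29,47,0],"dr": [0,0,0],"fingers": 0.8},{"dp": [-29,47,0],"dr": [0,0,0],"fingers": 0.8}])

```text
time_s: 21.22
tool_pos: [0.484, -0.0293, 0.1514]
tool_rot: [180.0, 0.1, -172.7]
force: [0.9, 0.3, 0.6]
grip_width: 0.0277
grasp_force: 12.0
```

step_arm(moves=[{"dp": [-29,47,0],"dr": [0,0,0],"fingers": 0.8},{"dp": [-29,47,0],"dr": [0,0,0],"fingers": 0.8},{"dp": [-30,47,0],"dr": [0,0,0],"fingers": 0.8},{"dp": [-30,47,0],"dr": [0,0,0],"fingers": 0.8},{"dp": [-30,48,0],"dr": [0,0,0],"fingers": 0.8}])

```text
time_s: 21.85
tool_pos: [0.5998, 0.2244, 0.15]
tool_rot: [-180.0, -0.0, -172.6]
force: [1.4, -0.5, 0.2]
grip_width: 0.0277
grasp_force: 12.0
```

step_arm(moves=[{"dp": [-30,48,0],"dr": [0,0,0],"fingers": 0.8},{"dp": [0,0,0],"dr": [0,0,-0.08],"fingers": 0.8},{"dp": [0,0,40],"dr": [0,0,0],"fingers": 0.8},{"dp": [0,0,0],"dr": [0,0,0],"fingers": 0.8},{"dp": [0,0,0],"dr": [0,0,0],"fingers": 0.8}])

```text
time_s: 22.48
tool_pos: [0.6231, 0.2745, 0.1113]
tool_rot: [180.0, 0.0, -168.0]
force: [0.4, 0.5, -0.0]
grip_width: 0.0277
grasp_force: 12.0
```

Run:
```python
from h import *
from cell import env
import pickle
m=env.camera_model('wrist'); im=env.read_camera('wrist'); im2=env.read_camera('side'); pickle.dump((m,im),open('w8.pkl','wb'))
cv2.imwrite('pics/w8.png',cv2.resize(np.hstack([im,im2])[:,:,::-1],(800,300))); o=env.get_obs(); print(o['tool_pos'],o['tool_rot'],o['grip_width'])
```

```text
[0.62385015 0.27483111 0.11242214] [ 1.79961535e+02  1.49290075e-01 -1.67976434e+02] 0.027581138649290914
```

View pics/w8.png

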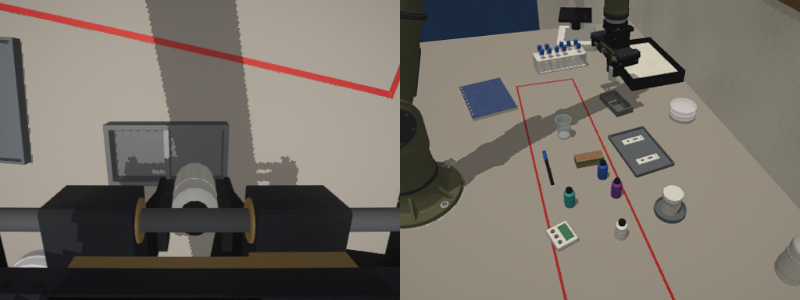

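Both cassettes lie in the tray in the side panel. In the wrist panel the rack's near edge runs (105,123)–(228,123), which is (134,157)–(292,157) at full scale, and the bottle is over the right bay.

Run:
```python
from h import *
import pickle
m,im=pickle.load(open('w8.pkl','rb'))
a=plane(m,(134.4,157.4),.022);b=plane(m,(291.8,157.4),.022);d=(b-a)/np.linalg.norm(b-a);n=np.array([d[1],-d[0],0])
c=(a+b)/2+.032*n;print(a,b,np.linalg.norm(b-a),c,c+.0295*d,c-.0295*d,np.degrees(np.arctan2(n[1],n[0])))
```

```text
[0.6106186  0.18370384 0.022     ] [0.58590821 0.29987069 0.022     ] 0.11876590509202427 [0.62956312 0.24844517 0.022     ] [0.62342536 0.2772996  0.022     ] [0.63570088 0.21959074 0.022     ] 12.008664335937066
```

step_arm(moves=[{"dp": [0,0,30],"dr": [0,0,0],"fingers": 0.8},{"dp": [0,0,25],"dr": [0,0,0],"fingers": 0.8},{"dp": [0,0,0],"dr": [0,0,0],"fingers": 0.8},{"dp": [0,0,0],"dr": [0,0,0],"fingers": 0.8},{"dp": [0,0,0],"dr": [0,0,0],"fingers": 0.8}])

```text
time_s: 23.2
tool_pos: [0.6241, 0.2752, 0.0576]
tool_rot: [180.0, 0.2, -168.0]
force: [0.1, 0.6, -1.1]
grip_width: 0.0275
grasp_force: 12.0
```

step_arm(moves=[{"dp": [0,1,15],"dr": [0,0,0],"fingers": 0.8},{"dp": [0,0,12],"dr": [0,0,0],"fingers": 0.8},{"dp": [0,0,3],"dr": [0,0,0],"fingers": 0.8},{"dp": [0,0,1],"dr": [0,0,0],"fingers": 0.8},{"dp": [0,0,0],"dr": [0,0,0],"fingers": 0.8}])

```text
time_s: 23.82
tool_pos: [0.6221, 0.2756, 0.0256]
tool_rot: [180.0, -0.1, -168.0]
force: [-5.6, -1.5, 10.1]
grip_width: 0.0278
grasp_force: 12.0
```

step_arm(moves=[{"dp": [0,0,0],"dr": [0,0,0],"fingers": 0.6},{"dp": [0,0,0],"dr": [0,0,0],"fingers": 0.5},{"dp": [0,0,-20],"dr": [0,0,0],"fingers": 0.5},{"dp": [0,0,-50],"dr": [0,0,0],"fingers": 0.4},{"dp": [0,0,-50],"dr": [0,0,0],"fingers": 0.4}])

```text
time_s: 24.45
tool_pos: [0.6227, 0.2756, 0.1469]
tool_rot: [180.0, 0.0, -168.0]
force: [1.0, -0.3, 0.1]
grip_width: 0.0509
grasp_force: 0.0
```

step_arm(moves=[{"dp": [26,-50,0],"dr": [0,0,0],"fingers": 0.4},{"dp": [26,-50,0],"dr": [0,0,0],"fingers": 0.4},{"dp": [26,-50,0],"dr": [0,0,0],"fingers": 0.4},{"dp": [26,-50,0],"dr": [0,0,0],"fingers": 0.4},{"dp": [26,-50,0],"dr": [0,0,0],"fingers": 0.4}])

```text
time_s: 25.08
tool_pos: [0.5476, 0.0022, 0.1461]
tool_rot: [180.0, 0.1, -168.0]
force: [0.9, 0.0, 0.6]
grip_width: 0.0524
grasp_force: 0.0
```

step_arm(moves=[{"dp": [26,-50,0],"dr": [0,0,0],"fingers": 0.4},{"dp": [26,-50,0],"dr": [0,0,0],"fingers": 0.4},{"dp": [27,-50,0],"dr": [0,0,0],"fingers": 0.4},{"dp": [27,-50,0],"dr": [0,0,0],"fingers": 0.4},{"dp": [27,-49,0],"dr": [0,0,0],"fingers": 0.4}])

```text
time_s: 25.7
tool_pos: [0.4694, -0.2692, 0.1461]
tool_rot: [-180.0, 0.1, -168.0]
force: [1.3, -0.3, 0.2]
grip_width: 0.052
grasp_force: 0.0
```

step_arm(moves=[{"dp": [0,0,0],"dr": [0,0,0],"fingers": 0.4},{"dp": [0,0,0],"dr": [0,0,0],"fingers": 0.4},{"dp": [0,0,0],"dr": [0,0,0],"fingers": 0.4},{"dp": [0,0,0],"dr": [0,0,0],"fingers": 0.4},{"dp": [0,0,0],"dr": [0,0,0],"fingers": 0.4}])

```text
time_s: 26.32
tool_pos: [0.4699, -0.2665, 0.1446]
tool_rot: [180.0, 0.0, -167.9]
force: [-0.5, 0.2, -0.5]
grip_width: 0.052
grasp_force: 0.0
```

Run:
```python
from h import *
from cell import env
m=env.camera_model('wrist'); im=env.read_camera('wrist'); im2=env.read_camera('side')
cv2.imwrite('pics/w9.png',cv2.resize(np.hstack([im,im2])[:,:,::-1],(800,300))); o=env.get_obs(); print(o['tool_pos'],o['tool_rot'],o['grip_width'])
c=blobs(im,(0,0,0),(180,255,50),60,(200,150,300,225))
for k in c: e=cv2.minEnclosingCircle(k); print(e,plane(m,e[0],.058))
```

```text
[ 0.46973505 -0.26685443  0.14450471] [ 1.79991178e+02 -2.27544279e-03 -1.67911612e+02] 0.0523662756329487
((248.5, 196.39999389648438), 10.89091682434082) [ 0.46873078 -0.26686383  0.058     ]
```

View pics/w9.png

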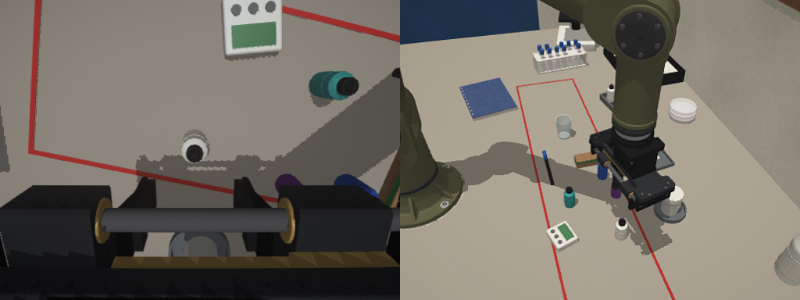

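The bottle's cap is at full-scale (248,196), centred between the fingers, and the first bottle stands in the rack in the side panel (611,92). Grasping.

step_arm(moves=[{"dp": [0,0,30],"dr": [0,0,0],"fingers": 0.4},{"dp": [0,0,35],"dr": [0,0,0],"fingers": 0.4},{"dp": [0,0,35],"dr": [0,0,0],"fingers": 0.4},{"dp": [0,0,23],"dr": [0,0,0],"fingers": 0.4},{"dp": [0,0,0],"dr": [0,0,0],"fingers": 0.4}])

```text
time_s: 27.05
tool_pos: [0.468, -0.2664, 0.0198]
tool_rot: [179.9, -0.2, -168.0]
force: [0.1, -0.3, 0.4]
grip_width: 0.0522
grasp_force: 0.0
```

step_arm(moves=[{"dp": [0,0,0],"dr": [0,0,0],"fingers": 0.8},{"dp": [0,0,0],"dr": [0,0,0],"fingers": 0.8},{"dp": [0,0,0],"dr": [0,0,0],"fingers": 0.8},{"dp": [0,0,0],"dr": [0,0,0],"fingers": 0.8},{"dp": [0,0,0],"dr": [0,0,0],"fingers": 0.8}])

```text
time_s: 27.68
tool_pos: [0.4702, -0.2674, 0.0224]
tool_rot: [-180.0, 0.1, -168.0]
force: [-0.7, 1.4, 5.0]
grip_width: 0.0276
grasp_force: 12.0
```

step_arm(moves=[{"dp": [0,0,-40],"dr": [0,0,0],"fingers": 0.8},{"dp": [0,0,-50],"dr": [0,0,0],"fingers": 0.8},{"dp": [0,0,-40],"dr": [0,0,0],"fingers": 0.8},{"dp": [-26,44,0],"dr": [0,0,0],"fingers": 0.8},{"dp": [-26,44,0],"dr": [0,0,0],"fingers": 0.8}])

```text
time_s: 28.3
tool_pos: [0.5025, -0.1697, 0.1521]
tool_rot: [-180.0, 0.1, -168.1]
force: [0.7, 0.6, -0.4]
grip_width: 0.0273
grasp_force: 12.0
```

step_arm(moves=[{"dp": [-26,44,0],"dr": [0,0,0],"fingers": 0.8},{"dp": [-26,44,0],"dr": [0,0,0],"fingers": 0.8},{"dp": [-26,44,0],"dr": [0,0,0],"fingers": 0.8},{"dp": [-26,44,0],"dr": [0,0,0],"fingers": 0.8},{"dp": [-26,44,0],"dr": [0,0,0],"fingers": 0.8}])

```text
time_s: 28.92
tool_pos: [0.5834, 0.0734, 0.1512]
tool_rot: [-180.0, -0.0, -168.0]
force: [0.6, -0.1, -0.6]
grip_width: 0.0276
grasp_force: 12.0
```

step_arm(moves=[{"dp": [-27,44,0],"dr": [0,0,0],"fingers": 0.8},{"dp": [-27,44,0],"dr": [0,0,0],"fingers": 0.8},{"dp": [-27,43,0],"dr": [0,0,0],"fingers": 0.8},{"dp": [0,0,0],"dr": [0,0,0],"fingers": 0.8},{"dp": [0,0,0],"dr": [0,0,0],"fingers": 0.8}])

```text
time_s: 29.55
tool_pos: [0.6349, 0.2161, 0.1507]
tool_rot: [-179.9, -0.1, -168.0]
force: [-0.2, -0.5, -1.4]
grip_width: 0.0278
grasp_force: 12.0
```

Run:
```python
from h import *
from cell import env
im=env.read_camera('wrist'); im2=env.read_camera('side')
cv2.imwrite('pics/w10.png',cv2.resize(np.hstack([im,im2])[:,:,::-1],(800,300))); o=env.get_obs(); print(o['tool_pos'],o['tool_rot'],o['grip_width'])
```

```text
[0.6352156  0.21475247 0.15138208] [-1.79937673e+02 -3.07281862e-02 -1.68093933e+02] 0.02734405356556204
```

View pics/w10.png

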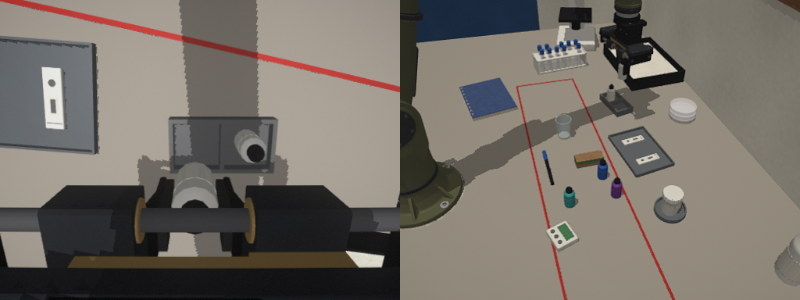

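The first bottle stands upright in the right bay (panel (250,147)), and the second is over the left bay. Lowering.

step_arm(moves=[{"dp": [0,1,40],"dr": [0,0,0],"fingers": 0.8},{"dp": [0,0,40],"dr": [0,0,0],"fingers": 0.8},{"dp": [0,0,20],"dr": [0,0,0],"fingers": 0.8},{"dp": [0,0,0],"dr": [0,0,0],"fingers": 0.8},{"dp": [0,0,12],"dr": [0,0,0],"fingers": 0.8}])

```text
time_s: 30.28
tool_pos: [0.6373, 0.2183, 0.0422]
tool_rot: [180.0, 0.3, -168.0]
force: [1.0, 0.1, -0.3]
grip_width: 0.0276
grasp_force: 12.0
```

step_arm(moves=[{"dp": [0,0,8],"dr": [0,0,0],"fingers": 0.8},{"dp": [0,0,3],"dr": [0,0,0],"fingers": 0.8},{"dp": [0,0,1],"dr": [0,0,0],"fingers": 0.8},{"dp": [0,0,0],"dr": [0,0,0],"fingers": 0.8},{"dp": [0,0,0],"dr": [0,0,0],"fingers": 0.8}])

```text
time_s: 30.9
tool_pos: [0.6352, 0.218, 0.0279]
tool_rot: [180.0, 0.0, -168.0]
force: [0.2, -0.8, 0.2]
grip_width: 0.0273
grasp_force: 12.0
```

step_arm(moves=[{"dp": [0,0,0],"dr": [0,0,0],"fingers": 0.6},{"dp": [0,0,0],"dr": [0,0,0],"fingers": 0.5},{"dp": [0,0,-20],"dr": [0,0,0],"fingers": 0.5},{"dp": [0,0,-50],"dr": [0,0,0],"fingers": 0.5},{"dp": [0,0,-50],"dr": [0,0,0],"fingers": 0.5}])

```text
time_s: 31.52
tool_pos: [0.6351, 0.2179, 0.1503]
tool_rot: [180.0, 0.1, -168.0]
force: [0.9, -0.2, -0.1]
grip_width: 0.0432
grasp_force: 0.0
```

step_arm(moves=[{"dp": [50,0,-30],"dr": [0,0,0],"fingers": 0.5},{"dp": [50,20,-30],"dr": [0,0,0],"fingers": 0.5},{"dp": [30,50,0],"dr": [0,0,0],"fingers": 0.5},{"dp": [0,50,0],"dr": [0,0,0],"fingers": 0.5},{"dp": [0,50,0],"dr": [0,0,0],"fingers": 0.5}])

```text
time_s: 32.15
tool_pos: [0.4721, 0.3585, 0.2102]
tool_rot: [179.9, 0.2, -168.0]
force: [-0.7, -0.2, -0.5]
grip_width: 0.0434
grasp_force: 0.0
```

Run:
```python
from h import *
from cell import env
im=env.read_camera('top'); im2=env.read_camera('side')
cv2.imwrite('pics/w11.png',np.vstack([cv2.resize(im[110:260,60:420],(720,300)),cv2.resize(im2[60:310,130:430],(360,300)).repeat(2,1)])[:,:,::-1]); o=env.get_obs(); print(o['tool_pos'],o['force'])
```

```text
[0.46880828 0.3643871  0.20917728] [-0.80466801  0.47642093  0.04408369]
```

View pics/w11.png

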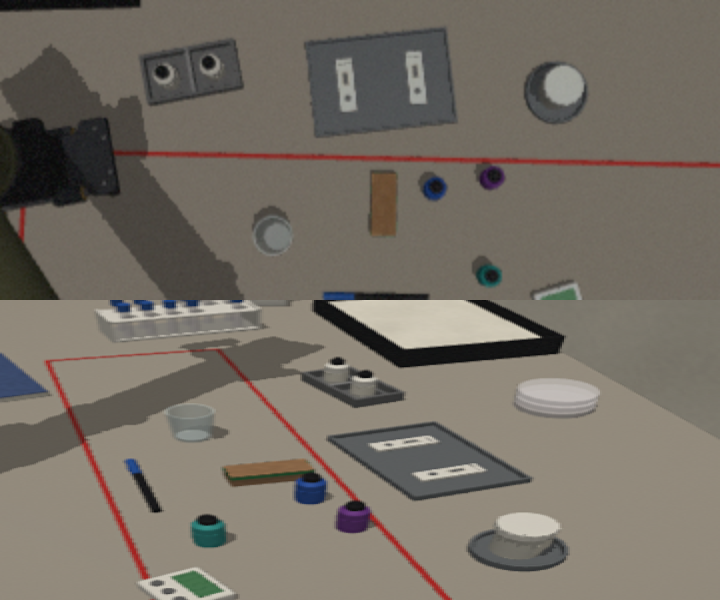

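Both bottles stand in the rack, the cassettes lie flat in the tray and the cup stands in the dish (lid at top full-scale (342,152)). The beaker is in place. A quick numeric check comes before hand-in.

Run:
```python
from h import *
from cell import env
m=env.camera_model('top')
print(plane(m,(342.3,152.5),.068),plane(m,(60+163/2,110+73/2),.071),plane(m,(60+209/2,110+64/2),.071))
```

```text
[ 0.61306411 -0.22957441  0.068     ] [0.6161619 0.2701192 0.071    ] [0.62873632 0.21385422 0.071     ]
```

```bash
python3 -c "
from cell import env
print(env.sign_off())"
```

```text
the job is handed in; nothing more can be done
None
```

I handed the job in at about 32 s: both cassettes lie flat in the tray, one bottle stands in each rack bay, the cup stands in the dish, and the beaker was not moved; the final camera views confirm this, but sign-off returned no verdict.

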